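# Widen the produce display stand and load two fruit packs

## Task

Swing the red latch of the sloped display stand well back, then slide the stand's extension out until its orange lock button clicks up. Set the pack of green courgettes on the extension and the pack of dark plums on the fixed half, each lengthwise up the slope with its lower end resting squarely against the bottom lip. Set the packs down rather than dropping them, keep them from tipping over, and leave the lemons, the sticker roll and the blue cup where they are.

Things in the scene. Friction and masses are not known exactly. Their poses are not given: they have to be found in the camera images.
- stand: Sloped stand, fixed to the table; 20 deg slope rising along its x (away from the robot); y left, z up. Origin: on the table below the parting edge of the halves. Fixed half: green frame, slippery white board, y 0 to 185 mm, from x -80, z 30 (bottom lip's inner face, lip 18 mm high, square to the board) to x 68, z 84; left cheek 3 mm high from y 175. Behind it a flat-topped green housing, x 70 to 120, z 100.
- extension (a joint): How far the bare-metal extension is slid out along the stand's -y (m): 0 in, 0.125 where the lock button meets its hole, hard stop 0.1265. Slides with 2 to 4 N. The red latch stops it at about 0.02 until swung at least 0.4 rad. Locked, it keeps about 3.5 mm of play. Its slippery board and lip (16 mm high) are parallel to the fixed ones, 8 mm lower.
- end_wall_top (a point): Middle of the top edge of the inner face of the extension's yellow end wall (8 mm thick, 150 mm long up the slope, 48 mm high square to the extension board). The face looks to the stand's +y and can be pushed outwards by fingertips from inside: between it and the fixed half, 55 mm plus the extension's joint value of board is bare. Axes as stand.
- lock_button (a joint): Orange spring button, 14 mm across, carried inside the green housing by the extension (m). About 0: held in, hidden. When the extension is fully out it springs to 0.012, 7 mm proud of the housing top, through a hole at stand x 95, y 45 mm, and blocks the extension from sliding back. Above 0.008: clicked up.
- button_top (a point): Centre of the top of the orange lock button. Axes as stand.
- latch (a joint): Red latch bar on the housing, turning about a vertical pivot at stand x 95, y 12 mm (rad). 0: bar points along the stand's -y and blocks the extension. Positive: counter-clockwise from above, free end going away from the robot; stop at 1.3. It stays where left (about 1 N at the knob). Above 0.6: well back.
- latch_knob (a point): Centre of the top of the red upright knob (18 mm across, 36 mm tall, top 154 mm above the table) on the latch's free end, 60 mm from the pivot. The flat red bar (16 mm wide) lies right under the knob.
- courgette_pack: Loose black tray 120 mm long (x), 62 mm wide (y), walls 38 mm high, with green round courgettes doming to 57 mm and a white and green label on top; about 0.25 kg. Origin: centre of its underside, z up.
- plum_pack: The same tray with dark purple plums and a white and yellow label. Origin: centre of its underside, z up.
- ext_seat (a point): Moves with the extension: where the underside centre of a pack lies when seated against the extension's lip, mid-width of the bare board once locked. Axes as stand (not tilted). The pack may lie up to 55 mm to either side.
- fixed_seat (a point): The same point on the fixed half, mid-width of the white board. Axes as stand (not tilted). The pack may lie up to 55 mm to either side.
- lemon_pack: The same tray with yellow lemons, to be left alone. Origin: centre of its underside.
- sticker_roll: White roll of stickers lying flat, 90 mm across, 40 mm high; bystander. Origin: centre of its underside.
- pen_cup: Blue cup, 76 mm across, 100 mm tall; bystander. Origin: centre of its underside.
Things that resemble listed ones, but are neither listed nor needed, are in the scene too. Leave any pink look-alike of the courgette_pack alone.

How it is judged (in metres and radians):
On the way, in this order (a step that is already met when the one before it is completed fails the run):
1. the red latch is swung well back while the extension is still in (value of joint latch above 0.6 rad and value of joint extension below 0.04 m), for 0.1 s.
2. the extension is fully out and its lock button has clicked up (value of joint extension above 0.12 m and value of joint lock_button above 0.008 m), for 0.2 s.
At the end, for the whole second after the job is handed in: Latch past 0.6 rad; extension past 0.120 m, button up over 8 mm; courgettes on the extension, plums on the fixed half, at rest, each flat on the slope (20 deg within 4), lengthwise within 7 deg, lower end within about 7 mm of the lip, middle within 57 mm of the mid-width (all of step 2 and value of joint latch above 0.6 rad and x of courgette_pack in the frame of ext_seat between -0.007 and 0.007 m and y of courgette_pack in the frame of ext_seat between -0.057 and 0.057 m and z of courgette_pack in the frame of ext_seat between -0.006 and 0.006 m and angle between courgette_pack's own z axis and vertical between 0.279 and 0.419 rad and angle between the y axis of each of courgette_pack, plum_pack and the y axis of stand, either way round below 0.12 rad and linear speed of each of courgette_pack, plum_pack below 0.02 m/s and x of plum_pack in the frame of fixed_seat between -0.007 and 0.007 m and y of plum_pack in the frame of fixed_seat between -0.057 and 0.057 m and z of plum_pack in the frame of fixed_seat between -0.006 and 0.006 m and angle between plum_pack's own z axis and vertical between 0.279 and 0.419 rad); the robot touches nothing.
It fails at once if the lemons, sticker roll or blue cup is moved over 30 mm (distance of any of lemon_pack, sticker_roll, pen_cup from where it was at the start of the episode above 0.03 m).
It fails at once if a pack is tipped over (over 50 deg) (angle between any of courgette_pack, plum_pack's own z axis and vertical above 0.87 rad).
It fails at once if a pack is dropped from a height or thrown (faster than 1.2 m/s) (linear speed of any of courgette_pack, plum_pack above 1.2 m/s).
It also fails if it takes over 72 s, if anything falls off the work surface, if the arm or the gripper's body presses on something with over 40 N, if the wrist force passes 120 N, or if a joint passes its speed limit or range.

## Robot

A 6-joint arm with a two-finger parallel gripper is mounted at the origin on the work surface. World frame = base frame: x ahead of the robot, y to its left, z up, the work surface at z = 0. Lengths are in mm, angles in rad, forces in N, time in s.
With the tool pointing down it reaches from about 300 to 775 mm from the base axis. Payload 14.6 kg.
Tool frame: the origin (TCP) lies between the finger pads; the fingertips stand 19 mm ahead of it and the grasp point (between the pads) is the TCP (manip.tcp_to_tips is the distance from the TCP to the fingertips, in mm); x points along the fingers, z is the direction in which the jaws open and shut, and the axes are right-handed (so a half turn about x gives the same grasp; the last joint's range is limited). The gripper opens to 94 mm and grips with 3 to 60 N. Pads are 16 mm wide; open, the fingers measure 119 mm over their backs; the gripper's body (75 mm by 177 mm) begins 78 mm behind the grasp point.
Start: joints at [-1.25, 0.3, 1.521, -0, 1.321, -0.067], TCP at [207.976, -509.151, 224.446] pointing down, gripper open.
Joint ranges: [-3.03, 3.03], [-0.79, 2.21], [0.23, 2.52], [-1.04, 4.18], [0, 3.07], [-2.55, 2.55]. Speed limits (rad/s): [2.22, 2.22, 2.57, 3.14, 3.14, 3.14].

## Interface

Orientations are given as [roll, pitch, yaw] about the fixed x, y, z axes, in that order (R = Rz(yaw) Ry(pitch) Rx(roll)).
In Python, from cell import manip gives the robot as it stands.
- The arm moves only by the tool jog_arm, never from a script. Its argument "moves" is a list that holds one entry, the list of rows, each a list of 6 numbers: the shift along the world's x, y, z in mm, then the turn, a rotation vector about the world's x, y, z in degrees. In form: [[[dx, dy, dz, wx, wy, wz], ...]]. A call has 1 to 5 rows; each row shifts and turns the pose as measured when the row begins; what a row does not reach is not made up. A row lasts 1/10 s, in which the tool goes at most 50 mm and 8.59 degrees, less where a joint would pass 70% of its speed; a pose out of reach is approached as far as the arm can. A call is refused whole if a number of a shift passes 50 or a number of a turn 8.59, either way. A call with a gripper value outside its range is refused whole. "gripper" is the opening, from -1 (shut) to 1 (fully open), set as the call begins (left out, the last holds). The fingers move at their own pace and stop on an object; "squeeze" is the grip in N (left out, the last holds). Time passes only in rows, so rows that do not move let the fingers close. It gives the time, the measured TCP pose, the force and the opening at its end, in the units of the state.
- manip.read_state(): the state, without advancing time (a new reading comes with each control period).
- manip.camera(name): name is "scene" or "top" or "wrist"; returns (picture, depth): 420x560x3 uint8, blue, green, red; 420x560 float32, mm along the optical axis (not along the pixel's ray), 0 where there is no reading.
- manip.camera_params(name): a dict with "fx", "fy", "cx", "cy" (pixels), "rvec" (rotation vector, rad) and "tvec" (3), from world to camera coordinates, as OpenCV has them. Camera axes: x right, y down, z forward; pixel columns grow to the right and rows downward; lengths in mm; the calibration is good to about 2 mm. A picture is of the moment at which its call begins: read the wrist's pose just before it. camera_params takes no time and is no camera call; for the wrist camera it gives the pose at the moment of the call.
- manip.sign_off(): hands the job in, once; it reports no verdict.
The state is a dict: "clock": time; "joints": joint angles; "qd": joint speeds; "effort": joint torques, N m; "eef_pos": TCP position; "eef_rot": TCP orientation; "wrist_force": force on the tool from outside, world axes, zero at the start; "moment": the same for the moment, N m; "finger_gap": finger opening in mm.
Only numpy, scipy, OpenCV 4.12 (cv2) and the standard library are available. Lean on these libraries where they do the work, as an engineer would, in place of code of your own. Each camera call takes 0.05 s, during which the arm holds its last target. There are 200 camera calls.

## Working session

There is one attempt and no reset: what is moved stays moved. The work goes in short steps, Python scripts to look and compute and a tool call to move; the robot and the scene stay as the last step left them, time stands still between calls to the robot, and variables do not carry over. Pictures are saved under pics/ and viewed, about 8 in all and at most 12, crops included, and the job is handed in when it is done.

Besides the shell and the picture viewer there is one more tool, called after "Call:" as name([rows], argument=value, ...), one row to a line, values as JSON. jog_arm: Moves the arm, as the interface text tells. Its arguments: {"type":"object","properties":{"moves":{"type":"array","items":{"type":"array","items":{"type":"array","items":{"type":"number"}}}},"gripper":{"type":"number"},"squeeze":{"type":"number"}},"required":["moves"]}

```bash
mkdir -p pics; ls
cat > h.py <<'E'
import numpy as np, cv2
from cell import manip
from scipy.spatial.transform import Rotation as R
def cam(n):
    im,d=manip.camera(n); p=manip.camera_params(n); return im,d,p
def cloud(d,p):
    v,u=np.mgrid[:d.shape[0],:d.shape[1]]
    c=np.stack([(u-p['cx'])/p['fx']*d,(v-p['cy'])/p['fy']*d,d],-1)
    M=cv2.Rodrigues(np.array(p['rvec'],float))[0]
    w=(c-np.array(p['tvec'],float).ravel())@M
    w[d==0]=np.nan
    return w
def st():
    s=manip.read_state()
    print('t',s['clock'],'p',np.round(s['eef_pos'],1),'r',np.round(s['eef_rot'],3),'F',np.round(s['wrist_force'],1),'gap',s['finger_gap'],'q',np.round(s['joints'],2)); return s
E
python3 - <<'E'
from h import *
st()
for n in ['top','scene']:
    im,d,p=cam(n); cv2.imwrite(f'pics/{n}0.png',im); np.savez(f'{n}0.npz',im=im,d=d,w=cloud(d,p))
    print(n,{k:np.round(v,3).ravel().tolist() for k,v in p.items()})
E
```

```text
pics
t 0.0 p [ 207.9 -508.9  223.9] r [3.068 1.57  1.885] F [ 0.3  0.6 -0.3] gap 94.09006166349262 q [-1.25  0.3   1.52  0.    1.32 -0.07]
top {'fx': [427.696], 'fy': [427.696], 'cx': [280.999], 'cy': [206.344], 'rvec': [2.184, -2.127, 0.142], 'tvec': [-5.767, 518.424, 1028.104]}
scene {'fx': [399.86], 'fy': [399.86], 'cx': [281.9], 'cy': [207.721], 'rvec': [2.259, 1.001, -0.355], 'tvec': [-365.059, -201.344, 1286.586]}
```

View pics/top0.png

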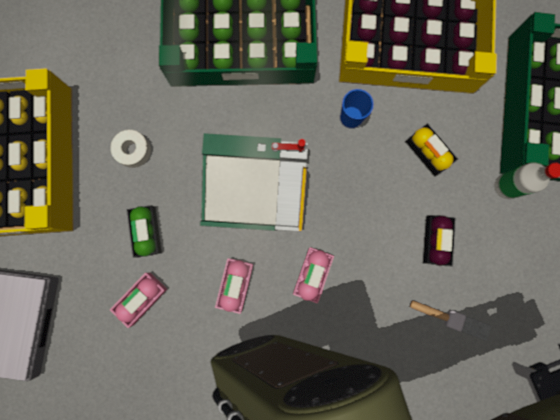

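View pics/scene0.png

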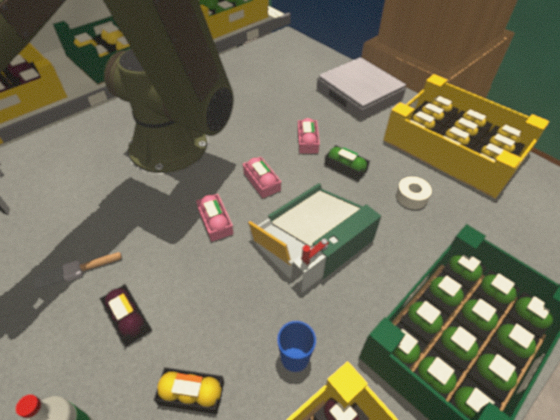

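Top view: the stand is at (253,183) with the red knob at (302,145) and the yellow end wall at (303,198). Courgette candidates are the green pack (143,231) and three pink look-alikes at (236,286), (314,275) and (138,299); I choose the green one. Plum candidates are the purple pack (440,240) and the plums in the crate (420,30); I choose the loose pack. Leave alone: lemons (432,149), roll (129,148), cup (357,107).

```bash
cat > loc.py <<'E'
from h import *
def rect(pts):
    (c,s,a)=cv2.minAreaRect(pts.astype(np.float32)); b=cv2.boxPoints((c,s,a))
    e=[b[1]-b[0],b[2]-b[1]]; L=max(e,key=np.linalg.norm); y=np.degrees(np.arctan2(L[1],L[0]))
    return np.round(c,1),np.round(sorted(s),1),round((y+90)%180-90,1)
E
python3 - <<'E'
from loc import *
f=np.load('top0.npz'); im,w=f['im'],f['w']
hsv=cv2.cvtColor(im,cv2.COLOR_BGR2HSV)
for n,(u,v) in dict(courg=(143,231),plum=(440,240),lemon=(432,149),roll=(129,148),cup=(357,107),p1=(236,286),p2=(314,275),p3=(138,299)).items():
    m=np.zeros(im.shape[:2],bool); m[v-34:v+35,u-34:u+35]=1
    m&=(w[...,2]>15); k,l=cv2.connectedComponents(m.astype(np.uint8)); m=l==l[v,u]
    P=w[m]; hi=np.nanpercentile(P[:,2],[50,99])
    print(n,rect(P[P[:,2]>15][:,:2]),np.round(hi,1))
# stand
m=(w[...,2]>12); k,l=cv2.connectedComponents(m.astype(np.uint8)); m=l==l[190,240]
P=w[m]; print('stand',rect(P[:,:2]))
gm=np.zeros_like(m); gm[130:165,200:315]=1
h=gm&(abs(w[...,2]-100)<6); print('housing',rect(w[h][:,:2]),np.median(w[h][:,2]))
H,S,V=hsv[...,0],hsv[...,1],hsv[...,2]
red=gm&((H<6)|(H>174))&(S>140)&(V>80); print('red',rect(w[red][:,:2]))
k=red&(w[...,2]>145); print('knob',k.sum(),np.nanmedian(w[k],0))
ye=np.zeros_like(m); ye[160:235,295:315]=1; ye&=(H>15)&(H<32)&(S>130); ye&=w[...,2]>40;print('yellow',rect(w[ye][:,:2]),np.nanmin(w[ye],0),np.nanmax(w[ye],0))
b=np.zeros_like(m); b[165:220,210:270]=1; Q=w[b]; Q=Q[~np.isnan(Q[:,0])]
A=np.c_[Q[:,:2],np.ones(len(Q))]; c=np.linalg.lstsq(A,Q[:,2],rcond=None)[0]; print('board plane',c,'slope',np.degrees(np.arctan(np.hypot(c[0],c[1]))),'yaw',np.degrees(np.arctan2(c[1],c[0])))
crop=np.vstack([np.hstack([cv2.resize(im[v-40:v+40,u-45:u+45],None,fx=4,fy=4) for u,v in [(143,231),(440,240)]]),cv2.resize(im[125:240,185:330],(720,280*2-280))])
cv2.imwrite('pics/crop.png',crop)
E
```

```text
courg (array([448.4, 349.1]), array([ 64.9, 124.4]), np.float32(10.9)) [45.4 60.2]
plum (array([ 445.5, -385.3]), array([ 64.3, 124. ]), np.float32(-4.7)) [45.9 60.2]
lemon (array([ 675.8, -369.9]), array([ 65. , 124.4]), np.float32(39.0)) [45.  59.9]
roll (array([581.9,   2.2]), array([ 981.5, 1458.4]), np.float32(-87.6)) [  1.1 671.4]
cup (array([ 763.7, -168.3]), array([73.3, 75.6]), np.float32(2.8)) [ 70.8 101.8]
p1 (array([322.6, 118.6]), array([ 62. , 124.1]), np.float32(-12.0)) [48.8 60.1]
p2 (array([352.7, -73.2]), array([ 62.6, 124.8]), np.float32(-18.6)) [49.  59.7]
p3 (array([282.8, 349.3]), array([ 62.9, 123.6]), np.float32(-41.8)) [46.6 59.7]
stand (array([568.4,  79.4]), array([217.7, 249.1]), np.float32(87.7))
housing (array([651.1,  76.4]), array([ 52.1, 247.9]), np.float32(87.8)) 99.0782311895966
red (array([649.7, -11.1]), array([16.4, 58.9]), np.float32(86.8))
knob 47 [647.6211116  -33.00145783 153.16005656]
yellow (array([530. , -40.5]), array([  6.6, 143.7]), np.float32(-2.3)) [458.22517819 -45.98359628  66.30427108] [601.66508249 -35.40896097 118.7449255 ]
board plane [ 3.62939301e-01 -1.60756068e-02 -1.42248762e+02] slope 19.965837442366674 yaw -2.536134263415739
```

View pics/crop.png

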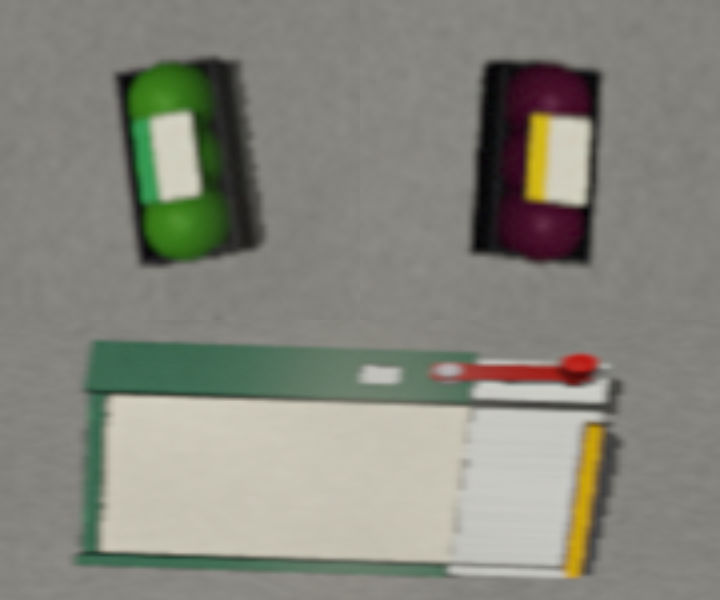

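The close crop confirms the loose green courgette pack, which carries a green/white label, and the purple plum pack. The latch points along -y. Stand origin is about (554,19) and yaw about -2.4°.

```bash
cat >> h.py <<'E'
O=np.array([554,19.,0]); RS=R.from_euler('z',-2.4,degrees=True)
def w2s(p): return RS.inv().apply(np.array(p)-O)
def s2w(p): return RS.apply(p)+O
def axes(s=None):
    s=s or manip.read_state(); M=R.from_euler('xyz',s['eef_rot']).as_matrix(); return M
def goal(xyz,jaw_deg,tilt=0,s=None):
    """shift and rotvec(deg) to a tool-down pose, jaws along heading jaw_deg, tilt about that jaw axis"""
    s=s or manip.read_state(); M=axes(s); best=None
    for k in (0,180):
        z=R.from_euler('z',jaw_deg+k,degrees=True).apply([1,0,0]); x=np.array([0,0,-1.])
        T=R.from_rotvec(np.radians(tilt)*(z if k==0 else -z)).as_matrix()@np.c_[x,np.cross(z,x),z]
        r=R.from_matrix(T@M.T).as_rotvec(degrees=True)
        if best is None or np.linalg.norm(r)<np.linalg.norm(best): best=r
    print('shift',np.round(np.array(xyz)-s['eef_pos'],1),'rot',np.round(best,1))
E
python3 - <<'E'
from h import *
s=st(); print(np.round(axes(s),3))
for p in [(95,-48,154),(55,-50,147),(-10,-27,84),(-23.6,87.5,50.5),(-25,-90,42.5)]: print(p,np.round(s2w(p),1))
goal(s2w([70,-50,200]),87.6); goal(s2w([70,-50,147]),87.6)
E
```

```text
t 0.1 p [ 207.9 -509.   223.9] r [3.067 1.57  1.884] F [0.6 0.  0.1] gap 94.02986728360669 q [-1.25  0.3   1.52  0.    1.32 -0.07]
[[-0.     0.926  0.378]
 [ 0.001  0.378 -0.926]
 [-1.     0.    -0.001]]
(95, -48, 154) [646.9 -32.9 154. ]
(55, -50, 147) [606.9 -33.3 147. ]
(-10, -27, 84) [542.9  -7.6  84. ]
(-23.6, 87.5, 50.5) [534.1 107.4  50.5]
(-25, -90, 42.5) [525.3 -69.9  42.5]
shift [413.9 475.1 -23.9] rot [ -0.1  -0.  -24.6]
shift [413.9 475.1 -76.9] rot [ -0.1  -0.  -24.6]
```

Call:
jog_arm([
  [[27,31.7,-2,0,0,-8.2],[27,31.7,-2,0,0,-8.2],[27,31.7,-2,0,0,-8.2],[27,31.7,-2,0,0,0],[27,31.7,-2,0,0,0]],
], gripper=-1)

```text
clock: 0.6
eef_pos: [342.5, -348.0, 211.8]
eef_rot: [-2.696, 1.567, 1.957]
wrist_force: [0.5, 0.8, -0.1]
finger_gap: 57.5
```

Call:
jog_arm([
  [[27,31.7,-2,0,0,0],[27,31.7,-2,0,0,0],[27,31.7,-2,0,0,0],[27,31.7,-2,0,0,0],[27,31.7,-2,0,0,0]],
])

```text
clock: 1.1
eef_pos: [481.4, -181.5, 200.7]
eef_rot: [-2.528, 1.566, 2.124]
wrist_force: [0.4, -0.2, -0.2]
finger_gap: 17.5
```

Call:
jog_arm([
  [[27,31.7,-2,0,0,0],[27,31.7,-2,0,0,0],[27,31.7,-2,0,0,0],[27,31.7,-2,0,0,0],[0,0,0,0,0,0]],
])

```text
clock: 1.6
eef_pos: [594.2, -44.5, 190.3]
eef_rot: [-2.268, 1.563, 2.388]
wrist_force: [-0.5, -0.9, -0.2]
finger_gap: 0.6
```

Run:
```python
from h import *
s=st(); print(np.round(w2s(s['eef_pos']),1))
goal(s2w([65,-50,147]),87.6)
```

```text
t 1.6 p [594.2 -44.5 190.3] r [-2.268  1.563  2.388] F [-0.5 -0.9 -0.2] gap 0.6374541509288858 q [-0.14  0.43  1.42  0.    1.29  1.49]
[ 42.8 -61.8 190.3]
shift [ 22.7  10.9 -43.3] rot [-0.3 -0.3  0.8]
```

Call:
jog_arm([
  [[22,12,-43,0,0,0],[0,0,0,0,0,0],[15,0,0,0,0,0],[12,1,0,0,0,0],[12,2,0,0,0,0]],
])

```text
clock: 2.1
eef_pos: [653.3, -31.6, 148.1]
eef_rot: [-1.977, 1.56, 2.68]
wrist_force: [-1.5, 2.0, 0.1]
finger_gap: 0.7
```

Call:
jog_arm([
  [[9,5,0,0,0,0],[9,6,0,0,0,0],[8,7,0,0,0,0],[7,7,0,0,0,0],[0,0,0,0,0,0]],
])

```text
clock: 2.6
eef_pos: [684.4, -8.4, 151.0]
eef_rot: [-1.872, 1.553, 2.783]
wrist_force: [1.3, -0.1, 0.3]
finger_gap: 0.2
```

```bash
cat > latch.py <<'E'
from h import *
s=st(); print('tcp in stand',np.round(w2s(s['eef_pos']),1))
im,d,p=cam('scene'); w=cloud(d,p)
hsv=cv2.cvtColor(im,cv2.COLOR_BGR2HSV); H,S,V=cv2.split(hsv)
m=((H<6)|(H>174))&(S>140)&(V>60)
q=w2s(w.reshape(-1,3)).reshape(w.shape)
m&=(abs(q[...,0]-110)<80)&(abs(q[...,1]+10)<80)&(q[...,2]>100)
k=m&(q[...,2]>122)
c=np.nanmean(q[k],0); print('red',m.sum(),k.sum(),c,'theta',np.arctan2(c[0]-95,12-c[1]))
cv2.imwrite('pics/latch.png',cv2.resize(im[150:330,190:430],None,fx=2.5,fy=2.5))
E
python3 latch.py
```

```text
t 2.6 p [684.4  -8.4 151. ] r [-1.872  1.553  2.783] F [ 1.3 -0.1  0.3] gap 0.18981749711910462 q [-0.07  0.67  1.15  0.01  1.34  1.56]
tcp in stand [131.4 -21.9 151. ]
red 122 100 [153.82857558 -14.44356548 143.25970719] theta 1.1483565712346506
```

Call:
jog_arm([
  [[-25,0,10,0,0,0],[-40,0,15,0,0,0],[-40,0,10,0,0,0],[-38,1,0,0,0,0],[0,0,0,0,0,0]],
])

```text
clock: 3.15
eef_pos: [536.1, -10.3, 188.8]
eef_rot: [-1.902, 1.56, 2.75]
wrist_force: [0.4, -0.4, 0.7]
finger_gap: 0.5
```

Run:
```python
from h import *
s=st(); print(np.round(w2s(s['eef_pos']),1)); goal(s2w([-10,-27,86]),87.6)
im,d,p=cam('top'); q=w2s(cloud(d,p).reshape(-1,3)).reshape(d.shape+(3,))
H,S,V=cv2.split(cv2.cvtColor(im,cv2.COLOR_BGR2HSV))
m=(H>15)&(H<32)&(S>130)&(abs(q[...,0])<80)&(q[...,1]>-90)&(q[...,1]<-30)&(q[...,2]>50)
print('wall y',m.sum(),np.nanmedian(q[m],0), np.nanpercentile(q[m][:,1],[5,95]))
m=((H<6)|(H>174))&(S>140)&(V>60)&(q[...,2]>146)&(abs(q[...,0]-130)<60); print('knob',np.nanmedian(q[m],0))
```

```text
t 3.15 p [536.1 -10.3 188.8] r [-1.902  1.56   2.75 ] F [ 0.4 -0.4  0.7] gap 0.46428446697217707 q [-0.09  0.31  1.6   0.    1.25  1.54]
[-16.7 -30.  188.8]
shift [   6.8    2.7 -102.8] rot [-0.2 -0.6  1.1]
wall y 0 [nan nan nan] nan
knob [144.77299138 -15.14677948 154.41879142]
  return np.nanmean(a, axis, out=out, keepdims=keepdims)
  return np.nanmean(a, axis, out=out, keepdims=keepdims)
```

Call:
jog_arm([
  [[7,3,-40,0,0,1],[0,0,-40,0,0,0],[0,0,-22,0,0,0],[0,0,0,0,0,0],[0,-12,0,0,0,0]],
])

```text
clock: 3.7
eef_pos: [551.5, -20.9, 89.6]
eef_rot: [1.998, 1.565, 0.385]
wrist_force: [-0.2, -0.9, -0.3]
finger_gap: 0.4
```

Call:
jog_arm([
  [[-0.5,-10,0,0,0,0],[-0.5,-12,0,0,0,0],[-0.5,-12,0,0,0,0],[-0.5,-12,0,0,0,0],[-0.5,-12,0,0,0,0]],
])

```text
clock: 4.2
eef_pos: [550.8, -83.1, 94.5]
eef_rot: [2.089, 1.559, 0.474]
wrist_force: [-0.1, 4.8, -4.3]
finger_gap: 0.4
```

Run:
```python
from h import *
s=st(); print(np.round(w2s(s['eef_pos']),1)); goal(s2w([-10,-165,86]),87.6)
```

```text
t 4.2 p [550.8 -83.1  94.5] r [2.089 1.559 0.474] F [-0.1  4.8 -4.3] gap 0.40298407914710105 q [-0.22  0.45  1.64  0.01  1.04  1.39]
[   1.  -102.1   94.5]
shift [-13.7 -62.4  -8.5] rot [-0.3  0.6  0.1]
```

Call:
jog_arm([
  [[-2,-12,-3,0,0,0],[-2,-12,-2,0,0,0],[-2,-12,-2,0,0,0],[-1,-12,-1,0,0,0],[-1,-9,-1,0,0,0]],
])

```text
clock: 4.7
eef_pos: [547.0, -146.5, 94.0]
eef_rot: [1.771, 1.545, 0.155]
wrist_force: [0.3, 2.1, -0.7]
finger_gap: 0.5
```

Run:
```python
from h import *
s=st(); print(np.round(w2s(s['eef_pos']),1))
```

```text
t 4.7 p [ 547.  -146.5   94. ] r [1.771 1.545 0.155] F [ 0.3  2.1 -0.7] gap 0.48313920988332987 q [-0.33  0.46  1.62  0.01  1.03  1.28]
[  -0.  -165.6   94. ]
```

Call:
jog_arm([
  [[0,-2.5,0,0,0,0],[0,-2,0,0,0,0],[0,0,0,0,0,0]],
])

```text
clock: 5.0
eef_pos: [547.0, -148.3, 94.6]
eef_rot: [2.091, 1.542, 0.473]
wrist_force: [0.2, 0.3, 0.4]
finger_gap: 0.2
```

```bash
cat > but.py <<'E'
from h import *
s=st(); print(np.round(w2s(s['eef_pos']),1))
for n in ['top','scene']:
    im,d,p=cam(n); q=w2s(cloud(d,p).reshape(-1,3)).reshape(d.shape+(3,))
    H,S,V=cv2.split(cv2.cvtColor(im,cv2.COLOR_BGR2HSV))
    b=(abs(q[...,0]-95)<22)&(abs(q[...,1]-45)<22)&(q[...,2]>90)
    o=b&(H>5)&(H<22)&(S>130); print(n,'orange',o.sum(),np.nanmean(q[o],0) if o.any() else '', 'maxz',np.nanmax(q[b][:,2]) if b.any() else '')
    m=(H>15)&(H<32)&(S>130)&(abs(q[...,0])<80)&(q[...,1]>-215)&(q[...,1]<-30)&(q[...,2]>50)
    if m.any(): print('wall y',m.sum(),np.nanpercentile(q[m][:,1],[5,50,95]))
    cv2.imwrite(f'pics/but_{n}_{s["clock"]:.2f}.png',im)
E
python3 but.py
```

```text
t 5.0 p [ 547.  -148.3   94.6] r [2.091 1.542 0.473] F [0.2 0.3 0.4] gap 0.23055394422321462 q [-0.34  0.46  1.62  0.02  1.04  1.27]
[  -0.  -167.4   94.6]
top orange 10 [ 93.77395983  41.75875239 107.1832371 ] maxz 109.32469772043669
scene orange 29 [ 96.31275745  42.52918173 105.33209094] maxz 110.50852538107375
wall y 381 [-190.85234561 -189.83136654 -185.17174877]
```

Button is up: orange seen at z≈107, wall fully out. Next, the plums.

Call:
jog_arm([
  [[0,5,30,0,0,0],[0,0,45,0,0,0],[-10,-25,25,0,0,0],[-20,-42,0,0,0,0],[-20,-42,0,0,0,0]],
])

```text
clock: 5.6
eef_pos: [496.7, -254.3, 202.1]
eef_rot: [1.84, 1.541, 0.228]
wrist_force: [0.4, -0.7, -1.6]
finger_gap: 0.5
```

Call:
jog_arm([
  [[-18,-42,0,0,0,0],[-16,-42,0,0,0,0],[-8,-25,0,0,0,0],[0,0,0,0,0,0]],
], gripper=1)

```text
clock: 6.0
eef_pos: [449.2, -374.4, 206.5]
eef_rot: [1.582, 1.538, -0.036]
wrist_force: [0.7, 0.1, 0.2]
finger_gap: 28.9
```

```bash
python3 but.py
python3 - <<'E'
from h import *
s=st(); goal([445.5,-385.3,24],85.3)
im,d,p=cam('wrist'); w=cloud(d,p)
from loc import rect
m=(w[...,2]>15)&(w[...,2]<70)&(abs(w[...,0]-445)<100)&(abs(w[...,1]+385)<70)
print(rect(w[m][:,:2]), np.nanpercentile(w[m],[2,98],axis=0))
cv2.imwrite('pics/w1.png',im)
E
```

```text
t 6.0 p [ 449.2 -374.4  206.5] r [ 1.582  1.538 -0.036] F [0.7 0.1 0.2] gap 28.88822328175868 q [-0.77  0.38  1.46  0.02  1.28  0.84]
[ -88.3 -397.4  206.5]
top orange 10 [ 93.820552    41.76601584 107.03207743] maxz 110.36243923735975
wall y 258 [-188.62606668 -183.70567857 -181.11607892]
scene orange 30 [ 96.09369211  42.72778765 105.38865203] maxz 109.82102780823018
wall y 369 [-190.62057313 -189.70900896 -184.99050692]
t 6.1 p [ 450.4 -371.8  206.4] r [ 1.608  1.538 -0.007] F [-0.9  1.4  0.1] gap 36.826417651161314 q [-0.76  0.38  1.46  0.02  1.28  0.85]
shift [  -4.9  -13.5 -182.4] rot [ 0.   1.9 -2.1]
(array([ 446.4, -382.5]), array([ 62.1, 122.9]), np.float32(-4.8)) [[ 389.87874246 -414.22041563   21.84974158]
 [ 504.96379596 -351.29444904   58.67407949]]
```

Call:
jog_arm([
  [[-4,-12,-20,0,1.9,-2.1],[0,0,-40,0,0,0],[0,0,-30,0,0,0],[0,0,0,0,0,0],[0,0,0,0,0,0]],
])

```text
clock: 6.65
eef_pos: [450.4, -378.3, 117.2]
eef_rot: [0.522, 1.566, -1.123]
wrist_force: [0.6, -0.8, 0.7]
finger_gap: 81.0
```

Run:
```python
from h import *
s=st(); goal([446.2,-383.8,25],85.3)
```

```text
t 6.65 p [ 450.4 -378.3  117.2] r [ 0.522  1.566 -1.123] F [ 0.6 -0.8  0.7] gap 80.9539529894009 q [-0.76  0.49  1.52 -0.    1.13  0.89]
shift [ -4.2  -5.5 -92.2] rot [ 0.2  0.1 -0.5]
```

Call:
jog_arm([
  [[-4.2,-5.5,-30,0,0,-0.5],[0,0,-30,0,0,0],[0,0,-25,0,0,0],[0,0,-4,0,0,0],[0,0,0,0,0,0]],
])

```text
clock: 7.15
eef_pos: [451.3, -384.7, 36.4]
eef_rot: [0.793, 1.552, -0.857]
wrist_force: [-0.5, 0.6, 1.5]
finger_gap: 94.0
```

Run:
```python
from h import *
s=st(); goal([446.2,-383.8,25],85.3)
```

```text
t 7.15 p [ 451.3 -384.7   36.4] r [ 0.793  1.552 -0.857] F [-0.5  0.6  1.5] gap 94.03261717679602 q [-0.77  0.6   1.57 -0.    0.96  0.88]
shift [ -5.1   0.9 -11.4] rot [ 0.8  0.7 -0.2]
```

Call:
jog_arm([
  [[-5,1,-12,0.8,0.7,0],[0,0,0,0,0,0]],
])

```text
clock: 7.35
eef_pos: [447.3, -384.3, 27.1]
eef_rot: [0.905, 1.568, -0.744]
wrist_force: [-1.1, -0.1, -0.0]
finger_gap: 93.7
```

Call:
jog_arm([
  [[0,0,0,0,0,0],[0,0,0,0,0,0],[0,0,0,0,0,0],[0,0,0,0,0,0],[0,0,0,0,0,0]],
], gripper=-1, squeeze=20)

```text
clock: 7.85
eef_pos: [448.1, -385.2, 29.5]
eef_rot: [0.892, 1.565, -0.757]
wrist_force: [-0.6, -0.7, -0.7]
finger_gap: 61.9
```

Call:
jog_arm([
  [[0,0,0,0,0,0],[0,0,8,0,0,0],[0,0,20,0,0,0],[0,0,20,0,0,0],[0,0,0,0,0,0]],
])

```text
clock: 8.35
eef_pos: [447.5, -384.6, 79.2]
eef_rot: [0.903, 1.567, -0.746]
wrist_force: [0.2, -0.6, -2.4]
finger_gap: 61.9
```

```bash
cat > held.py <<'E'
from loc import *
s=st(); im,d,p=cam('top'); w=cloud(d,p); c=s['eef_pos']
H,S,V=cv2.split(cv2.cvtColor(im,cv2.COLOR_BGR2HSV))
cv2.imwrite(f'pics/held{s["clock"]:.1f}.png',im)
print(w2s(c).round(1))
E
python3 held.py; python3 -c "
from h import *
goal(s2w([-23.6,87.5,160]),87.6,0)
goal(s2w([-23.6,87.5,160]),87.6,20)
goal(s2w([-23.6,87.5,160]),87.6,-20)"
```

```text
t 8.35 p [ 447.5 -384.6   79.2] r [ 0.903  1.567 -0.746] F [ 0.2 -0.6 -2.4] gap 61.87055813434156 q [-0.77  0.54  1.54  0.    1.06  0.88]
[ -89.5 -407.7   79.2]
shift [ 87.1 491.6  82.3] rot [0.1 0.1 2.1]
shift [ 87.1 491.6  82.3] rot [ 1.3 20.1  2. ]
shift [ 87.1 491.6  82.3] rot [ -1.1 -19.9   2.1]
```

Call:
jog_arm([
  [[5,20,28,0,0,0],[7,38,28,0,0,0],[7,38,28,0,0,2.1],[7,38,28,0,0,0],[7,44,5,0,0,0]],
])

```text
clock: 8.9
eef_pos: [477.1, -202.7, 191.6]
eef_rot: [-2.196, 1.564, 2.469]
wrist_force: [1.1, -0.4, -2.3]
finger_gap: 61.8
```

Call:
jog_arm([
  [[7,46,0,0,0,0],[7,46,0,-0.4,-6.6,0],[7,46,0,-0.4,-6.6,0],[7,46,0,-0.3,-6.6,0],[7,46,0,0,0,0]],
])

```text
clock: 9.4
eef_pos: [510.8, 36.3, 188.2]
eef_rot: [1.586, 1.22, -0.033]
wrist_force: [0.9, -1.1, -1.6]
finger_gap: 62.1
```

Run:
```python
from h import *
s=st(); print(w2s(s['eef_pos']).round(1)); goal(s2w([-33.5,87.5,78]),87.6,-20)
```

```text
t 9.4 p [510.8  36.3 188.2] r [ 1.586  1.22  -0.033] F [ 0.9 -1.1 -1.6] gap 62.13838229049961 q [ 0.01  0.08  1.91 -0.02  0.8   1.63]
[-43.9  15.5 188.2]
shift [  13.4   71.5 -110.2] rot [-0.3  0.1  0.3]
```

Call:
jog_arm([
  [[4,36,-10,0,0,0],[5,35,-25,0,0,0],[2,0,-30,0,0,0],[0,0,-20,0,0,0],[0,0,0,0,0,0]],
])

```text
clock: 9.9
eef_pos: [518.8, 116.5, 96.6]
eef_rot: [1.587, 1.223, -0.023]
wrist_force: [0.7, -0.3, -1.9]
finger_gap: 61.9
```

```bash
cat > near.py <<'E'
from loc import *
import sys
x,y=float(sys.argv[1]),float(sys.argv[2]); z=float(sys.argv[3])
s=st(); print(w2s(s['eef_pos']).round(1)); goal(s2w([x,y,z]),87.6,-20)
im,d,p=cam('scene'); q=w2s(cloud(d,p).reshape(-1,3)).reshape(d.shape+(3,))
cv2.imwrite(f'pics/near{s["clock"]:.2f}.png',cv2.resize(im[140:300,190:400],None,fx=3,fy=3))
E
python3 near.py -33.5 87.5 78
```

```text
t 9.9 p [518.8 116.5  96.6] r [ 1.587  1.223 -0.023] F [ 0.7 -0.3 -1.9] gap 61.942419776059246 q [ 0.19  0.26  1.94 -0.12  0.6   1.89]
[-39.3  96.   96.6]
shift [  5.4  -8.7 -18.6] rot [-0.3 -0.1 -0.2]
```

Call:
jog_arm([
  [[5,-3,-1,0,0,0],[2,0,-6,0,0,0],[2,0,-5,0,0,0],[0,0,0,0,0,0]],
])

```text
clock: 10.35
eef_pos: [530.7, 112.3, 88.2]
eef_rot: [1.59, 1.218, -0.022]
wrist_force: [1.2, -0.3, -2.1]
finger_gap: 62.1
```

```bash
python3 near.py -33.5 87.5 78
```

```text
t 10.35 p [530.7 112.3  88.2] r [ 1.59   1.218 -0.022] F [ 1.2 -0.3 -2.1] gap 62.063824046311254 q [ 0.17  0.3   1.92 -0.12  0.58  1.87]
[-27.2  92.2  88.2]
shift [ -6.5  -4.4 -10.2] rot [-0.4  0.3 -0.1]
```

Call:
jog_arm([
  [[-4,-2,-3,0,0,0],[1,0,-3,0,0,0],[0.5,0,-1.5,0,0,0],[0,0,0,0,0,0]],
])

```text
clock: 10.8
eef_pos: [528.0, 110.1, 80.9]
eef_rot: [1.591, 1.217, -0.022]
wrist_force: [-0.3, -0.4, -2.3]
finger_gap: 62.2
```

```bash
python3 near.py -33.5 87.5 78
```

```text
t 10.8 p [528.  110.1  80.9] r [ 1.591  1.217 -0.022] F [-0.3 -0.4 -2.3] gap 62.179755951221495 q [ 0.17  0.3   1.93 -0.12  0.56  1.87]
[-29.8  89.9  80.9]
shift [-3.8 -2.2 -2.9] rot [-0.4  0.3 -0.1]
```

```bash
ls -t pics | head -2; cp pics/$(ls -t pics|head -1) pics/n_view.png
```

```text
near10.80.png
near10.35.png
```

View pics/n_view.png

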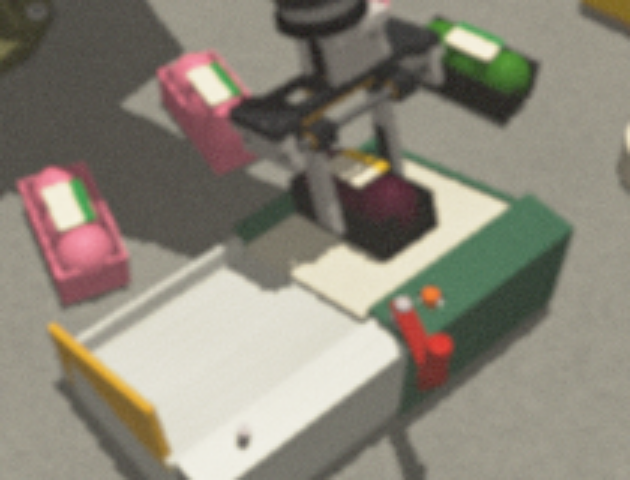

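Plum pack (365,210) hovers just over the white board, orange button up (430,295), latch back (435,350), extension out. Lowering in small steps.

Call:
jog_arm([
  [[0.3,0,-1.5,0,0,0],[0.3,0,-1,0,0,0],[0,0,0,0,0,0]],
])

```text
clock: 11.15
eef_pos: [529.1, 110.5, 80.2]
eef_rot: [1.591, 1.214, -0.021]
wrist_force: [-0.5, -0.2, -2.4]
finger_gap: 62.1
```

Call:
jog_arm([
  [[0.3,0,-1,0,0,0],[0,0,0,0,0,0]],
])

```text
clock: 11.35
eef_pos: [529.6, 110.6, 80.1]
eef_rot: [1.591, 1.213, -0.02]
wrist_force: [-0.8, 0.1, -2.3]
finger_gap: 62.1
```

Call:
jog_arm([
  [[0,0,-3,0,0,0],[0,0,0,0,0,0]],
])

```text
clock: 11.55
eef_pos: [530.9, 110.7, 79.1]
eef_rot: [1.592, 1.209, -0.02]
wrist_force: [-0.0, 0.2, -2.6]
finger_gap: 62.1
```

Call:
jog_arm([
  [[0,0,-3,0,0,0],[0,0,0,0,0,0]],
])

```text
clock: 11.75
eef_pos: [532.1, 110.7, 77.8]
eef_rot: [1.593, 1.206, -0.019]
wrist_force: [-0.9, -0.7, -2.2]
finger_gap: 61.5
```

Call:
jog_arm([
  [[-3,0,-3,0,-0.5,0],[0,0,0,0,0,0]],
])

```text
clock: 11.95
eef_pos: [531.1, 111.0, 76.8]
eef_rot: [1.596, 1.19, -0.015]
wrist_force: [-0.1, -0.3, -1.1]
finger_gap: 62.1
```

```bash
python3 near.py -33.5 87.5 78; cp pics/$(ls -t pics|head -1) pics/n_view2.png
```

```text
t 11.95 p [531.1 111.   76.8] r [ 1.596  1.19  -0.015] F [-0.1 -0.3 -1.1] gap 62.08256990643121 q [ 0.17  0.31  1.95 -0.14  0.52  1.89]
[-26.7  91.   76.8]
shift [-6.9 -3.2  1.2] rot [-0.5  1.8 -0.2]
```

View pics/n_view2.png

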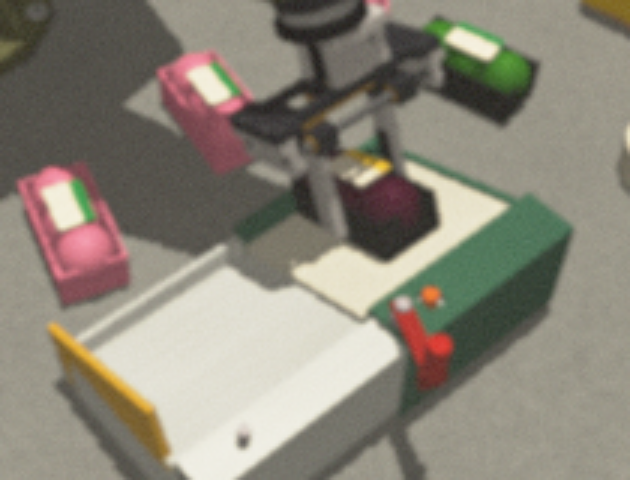

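Call:
jog_arm([
  [[-4,0,-1.5,0,1.5,0],[-4,0,-1.5,0,0,0],[0,0,0,0,0,0]],
])

```text
clock: 12.3
eef_pos: [526.9, 111.4, 76.3]
eef_rot: [1.599, 1.209, -0.011]
wrist_force: [0.1, 0.1, -1.8]
finger_gap: 61.5
```

```bash
python3 near.py -33.5 87.5 78
```

```text
t 12.3 p [526.9 111.4  76.3] r [ 1.599  1.209 -0.011] F [ 0.1  0.1 -1.8] gap 61.451575030701306 q [ 0.17  0.31  1.94 -0.13  0.54  1.88]
[-30.9  91.2  76.3]
shift [-2.7 -3.6  1.7] rot [-0.5  0.8 -0.2]
```

Call:
jog_arm([
  [[-2,0,-4,0,0.8,0],[-1,0,-3,0,0,0],[0,0,0,0,0,0]],
])

```text
clock: 12.65
eef_pos: [526.9, 111.6, 73.1]
eef_rot: [1.601, 1.216, -0.009]
wrist_force: [-0.0, -1.2, -2.3]
finger_gap: 61.8
```

```bash
python3 near.py -33.5 87.5 78
```

```text
t 12.65 p [526.9 111.6  73.1] r [ 1.601  1.216 -0.009] F [-0.  -1.2 -2.3] gap 61.810755249148414 q [ 0.17  0.32  1.94 -0.12  0.54  1.87]
[-30.9  91.4  73.1]
shift [-2.7 -3.8  4.9] rot [-0.6  0.3 -0.2]
```

```bash
cat > slope.py <<'E'
from h import *
import sys
def slope(name,y0,y1,off=0,save=None):
    im,d,p=cam(name); q=w2s(cloud(d,p).reshape(-1,3)).reshape(d.shape+(3,))
    a=np.radians(20); x=q[...,0]+80; z=q[...,2]-30+off
    u=x*np.cos(a)+z*np.sin(a); n=-x*np.sin(a)+z*np.cos(a)
    b=(q[...,1]>y0)&(q[...,1]<y1)&(u>-10)&(u<150)&(n>-15)&(n<75)
    g=cv2.cvtColor(im,cv2.COLOR_BGR2HSV)
    return im,q,u,n,b,g
if __name__=='__main__':
    y0,y1,off=map(float,sys.argv[1:4])
    for nm in ['top','scene','wrist']:
        im,q,u,n,b,g=slope(nm,y0,y1,off)
        cv2.imwrite(f'pics/s_{nm}.png',im)
        wl=b&(g[...,1]<60)&(g[...,2]>130)&(n>35); pu=b&(g[...,2]<90)
        bd=b&(g[...,1]<60)&(g[...,2]>100)&(n<10)
        print(nm,'label n',np.nanpercentile(n[wl],[10,50,90]).round(1) if wl.any() else '', 'u',np.nanpercentile(u[wl],[5,50,95]).round(1) if wl.any() else '','board n',np.nanmedian(n[bd]) if bd.any() else '')
        if pu.any(): print('  dark u',np.nanpercentile(u[pu],[1,5,95,99]).round(1),'y',np.nanpercentile(q[pu][:,1],[2,98]).round(1),'n',np.nanpercentile(n[pu],[2,50,98]).round(1))
E
python3 slope.py 45 140 0
```

```text
top label n [36.6 54.3 58.3] u [ 77.7  83.  109.6] board n -0.6090129983835766
  dark u [ 66.5  73.5 120.  121.7] y [ 60.3 118.5] n [ 0.8 39.9 55.9]
scene label n [40.1 57.8 59.2] u [47.6 73.8 89.5] board n 0.8993267199480925
  dark u [ -3.9   2.8 120.8 122. ] y [ 49.3 120.9] n [ 3.8 33.8 63.8]
wrist label n [57.3 58.1 58.8] u [65.  78.3 83.4] board n 0.8615039618566769
  dark u [ -4.7  10.6 118.3 119.4] y [ 51.6 132.8] n [ 2.9 47.1 71.5]
```

View pics/s_wrist.png

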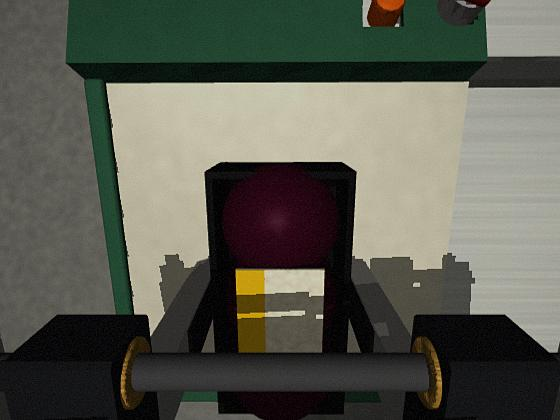

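The wrist view and clouds agree: upper end at u≈120 mm from the lip, label 58 mm above the board, so it is seated flat. Release, then back out along the board normal.

Call:
jog_arm([
  [[0,0,0,0,0,0],[0,0,0,0,0,0],[0,0,0,0,0,0],[0,0,0,0,0,0]],
], gripper=1)

```text
clock: 13.25
eef_pos: [525.5, 111.7, 71.2]
eef_rot: [1.6, 1.221, -0.01]
wrist_force: [-0.4, -0.3, -0.6]
finger_gap: 90.4
```

Call:
jog_arm([
  [[-5,0,14,0,0,0],[-9,0,25,0,0,0],[-13,0,36,0,0,0],[-10,10,40,0,0,0],[0,0,0,0,0,0]],
])

```text
clock: 13.75
eef_pos: [485.6, 121.6, 188.2]
eef_rot: [1.599, 1.226, -0.012]
wrist_force: [1.2, 0.3, -0.7]
finger_gap: 93.9
```

```bash
python3 slope.py 45 140 0; python3 -c "
from h import *
s=st(); goal([448.4,349.1,150],100.9,0)"
```

```text
top label n [38.3 55.8 58.9] u [49.7 68.1 85.4] board n -0.5593781253137635
  dark u [ -7.6   8.9 119.6 121.6] y [ 59.3 118.8] n [-0.3 37.7 54.9]
scene label n [47.6 57.8 59. ] u [36.3 65.4 85.2] board n 0.9433597997310912
  dark u [ -3.7   3.  120.6 121.9] y [ 52.4 115.1] n [ 3.3 32.4 55.6]
wrist label n [56.3 57.2 57.9] u [44.  63.3 81.4] board n -0.17791930544778367
  dark u [ -6.7  -1.4 116.  118.2] y [ 49.2 136.3] n [-0.5 38.9 57.3]
t 13.9 p [484.4 120.5 182.7] r [ 1.593  1.233 -0.018] F [-0.6  0.  -0.5] gap 94.13840520338364 q [ 0.21  0.07  1.94 -0.1   0.81  1.88]
shift [-36.  228.6 -32.7] rot [-1.9 19.3 13.1]
```

Call:
jog_arm([
  [[-6,36,0,-0.5,4.8,3.3],[-6,40,-3,-0.5,4.8,3.3],[-6,40,-5,-0.5,4.8,3.3],[-6,40,-8,-0.5,4.8,3.3],[-6,40,-8,0,0,0]],
])

```text
clock: 14.4
eef_pos: [452.7, 317.7, 150.6]
eef_rot: [-1.305, 1.548, -2.681]
wrist_force: [1.5, 0.6, -0.7]
finger_gap: 93.8
```

Call:
jog_arm([
  [[-6,30,-8,0,0,0],[0,0,0,0,0,0]],
])

```text
clock: 14.6
eef_pos: [444.5, 351.4, 136.3]
eef_rot: [-1.288, 1.54, -2.661]
wrist_force: [-0.3, 0.3, -0.3]
finger_gap: 93.9
```

Run:
```python
from loc import *
im,d,p=cam('wrist'); w=cloud(d,p)
m=(w[...,2]>15)&(w[...,2]<70)&(abs(w[...,0]-448)<100)&(abs(w[...,1]-349)<80)
(r:=rect(w[m][:,:2])); print(r)
s=st(); goal([448.4,349.1,25],100.9,0)
cv2.imwrite('pics/w2.png',im)
```

```text
(array([448.9, 350.2]), array([ 62.1, 123.4]), np.float32(11.3))
t 14.65 p [444.9 349.9 136.6] r [-1.275  1.54  -2.65 ] F [ 0.1  0.3 -0.7] gap 93.61471925243879 q [0.6  0.44 1.55 0.   1.19 1.97]
shift [   3.5   -0.8 -111.6] rot [ 0.8 -1.6 -0.4]
```

Call:
jog_arm([
  [[2,0,-30,0.8,-1.6,0],[0,0,-30,0,0,0],[0,0,-27,0,0,0],[0,0,-10,0,0,0],[0,0,0,0,0,0]],
])

```text
clock: 15.15
eef_pos: [447.9, 344.7, 33.6]
eef_rot: [-0.601, 1.568, -1.979]
wrist_force: [-0.2, -0.2, 1.3]
finger_gap: 94.6
```

Run:
```python
from h import *
st(); goal([448.9,350,25],101.2,0)
```

```text
t 15.15 p [447.9 344.7  33.6] r [-0.601  1.568 -1.979] F [-0.2 -0.2  1.3] gap 94.62408935201115 q [ 0.59  0.56  1.63 -0.    0.95  1.97]
shift [ 1.   5.3 -8.6] rot [ 0.2 -0.1  0.2]
```

Call:
jog_arm([
  [[1,5,-10,0,0,0],[0,0,0,0,0,0]],
])

```text
clock: 15.35
eef_pos: [450.1, 349.6, 24.4]
eef_rot: [-0.122, 1.569, -1.502]
wrist_force: [-0.2, -0.2, -0.0]
finger_gap: 94.3
```

Call:
jog_arm([
  [[0,0,0,0,0,0],[0,0,0,0,0,0],[0,0,0,0,0,0],[0,0,0,0,0,0],[0,0,0,0,0,0]],
], gripper=-1, squeeze=20)

```text
clock: 15.85
eef_pos: [451.2, 350.5, 27.0]
eef_rot: [1.413, 1.567, 0.034]
wrist_force: [-0.1, -0.1, -2.8]
finger_gap: 61.9
```

Call:
jog_arm([
  [[0,0,0,0,0,0],[0,0,15,0,0,0],[0,0,30,0,0,0],[0,0,40,0,0,0],[0,0,45,0,0,0]],
])

```text
clock: 16.35
eef_pos: [447.6, 348.1, 157.1]
eef_rot: [-0.979, 1.561, -2.358]
wrist_force: [0.1, 0.8, -2.7]
finger_gap: 61.9
```

Run:
```python
from h import *
st(); goal(s2w([-36,-90,100]),87.6,-20)
```

```text
t 16.35 p [447.6 348.1 157.1] r [-0.979  1.561 -2.358] F [ 0.1  0.8 -2.7] gap 61.91513688422202 q [ 0.6   0.41  1.54 -0.    1.2   1.98]
shift [  66.6 -417.5  -57.1] rot [  1.9 -20.4 -13.2]
```

Call:
jog_arm([
  [[5,-25,35,0,0,-3.3],[6,-32,36,0,0,-3.3],[6,-46,6,0,0,-3.3],[6,-48,0,0,0,-3.3],[6,-48,0,0.5,-5,0]],
])

```text
clock: 16.85
eef_pos: [476.5, 147.4, 248.7]
eef_rot: [1.702, 1.478, 0.09]
wrist_force: [1.8, 0.3, -2.0]
finger_gap: 61.8
```

Call:
jog_arm([
  [[6,-48,0,0.5,-5,0],[6,-48,0,0.5,-5,0],[6,-48,0,0.5,-5,0],[6,-46,0,0,0,0],[5,-28,0,0,0,0]],
])

```text
clock: 17.35
eef_pos: [502.2, -80.1, 254.7]
eef_rot: [1.692, 1.196, 0.08]
wrist_force: [0.2, 0.7, -3.0]
finger_gap: 61.9
```

Run:
```python
from h import *
s=st(); print(w2s(s['eef_pos']).round(1)); goal(s2w([-36,-90,100]),87.6,-20)
```

```text
t 17.35 p [502.2 -80.1 254.7] r [1.692 1.196 0.08 ] F [ 0.2  0.7 -3. ] gap 61.881951816716786 q [-0.3  -0.01  1.84  0.17  0.96  1.24]
[ -47.6 -101.1  254.7]
shift [  12.1   10.6 -154.7] rot [-2.5  1.4 -0.5]
```

Call:
jog_arm([
  [[4,4,-40,-1.2,0.7,0],[3,4,-45,-1.2,0.7,0],[3,0,-40,0,0,0],[0,0,-18,0,0,0],[0,0,0,0,0,0]],
])

```text
clock: 17.85
eef_pos: [511.4, -76.9, 112.7]
eef_rot: [1.566, 1.216, -0.044]
wrist_force: [-0.0, -0.7, -2.5]
finger_gap: 61.7
```

```bash
python3 near.py -33 -90 68; python3 slope.py -150 -40 8
```

```text
t 17.85 p [511.4 -76.9 112.7] r [ 1.566  1.216 -0.044] F [-0.  -0.7 -2.5] gap 61.73025469021521 q [-0.26  0.2   1.98  0.13  0.62  1.27]
[-38.6 -97.6 112.7]
shift [  5.9   7.4 -44.7] rot [ 0.1  0.3 -0.1]
top label n [47.3 59.9 73.2] u [ 80.5 103.1 127.6] board n -0.9736544349955345
  dark u [ 73.5  77.8 128.1 128.3] y [-127.1  -72.3] n [42.7 51.9 74.6]
scene label n [48.2 66.  71.8] u [ 80.7  82.9 129.3] board n 0.23710054622510945
  dark u [ 14.1  23.9 130.6 131.4] y [-131.6  -72.3] n [46.6 61.  74.3]
wrist label n  u  board n 0.34985677784911573
  dark u [ -3.4   0.3 129.3 129.5] y [-148.2  -43.7] n [-0.2 60.6 74.6]
```

Call:
jog_arm([
  [[2,4,-14,0,0,0],[2,3,-12,0,0,0],[0,0,-7,0,0,0],[0,0,0,0,0,0]],
])

```text
clock: 18.45
eef_pos: [519.6, -70.7, 86.9]
eef_rot: [1.558, 1.202, -0.052]
wrist_force: [0.7, -0.1, -3.2]
finger_gap: 61.6
```

```bash
python3 near.py -33 -90 68
```

```text
t 18.45 p [519.6 -70.7  86.9] r [ 1.558  1.202 -0.052] F [ 0.7 -0.1 -3.2] gap 61.57379734480188 q [-0.24  0.26  1.99  0.13  0.54  1.27]
[-30.6 -91.   86.9]
shift [ -2.3   1.1 -18.9] rot [ 0.3  1.1 -0.1]
```

Call:
jog_arm([
  [[-2,0,-7,0,1.1,0],[-1,0,-6,0,0,0],[0,0,-3,0,0,0],[0,0,0,0,0,0]],
])

```text
clock: 18.9
eef_pos: [519.6, -71.7, 73.4]
eef_rot: [1.551, 1.214, -0.059]
wrist_force: [0.3, 0.6, -3.1]
finger_gap: 61.9
```

```bash
python3 near.py -33 -90 68; python3 slope.py -150 -40 8
```

```text
t 18.9 p [519.6 -71.7  73.4] r [ 1.551  1.214 -0.059] F [ 0.3  0.6 -3.1] gap 61.86370018601002 q [-0.24  0.28  1.99  0.12  0.52  1.28]
[-30.6 -92.1  73.4]
shift [-2.3  2.2 -5.4] rot [ 0.4  0.4 -0. ]
top label n [42.8 60.1 62.7] u [79.  83.9 92.3] board n -1.0150292142999078
  dark u [ 65.   70.8 121.  122.6] y [-123.9  -65. ] n [ 4.1 34.9 49.6]
scene label n [44.7 62.1 63.7] u [58.1 74.6 85.1] board n 0.264462873290924
  dark u [  4.1  15.9 122.3 123.4] y [-126.1  -62.3] n [ 7.  35.4 65. ]
wrist label n [61.9 62.6 63.3] u [66.4 79.9 84.7] board n 0.1666538263209425
  dark u [  2.6  12.7 119.8 120.7] y [-133.5  -50.9] n [ 0.3 51.2 70.7]
```

Call:
jog_arm([
  [[0.5,0,-4,0,0.4,0],[0,0,-3,0,0,0],[0,0,0,0,0,0]],
])

```text
clock: 19.4
eef_pos: [521.5, -72.1, 68.3]
eef_rot: [1.548, 1.217, -0.063]
wrist_force: [1.5, 0.4, -1.4]
finger_gap: 61.8
```

```bash
python3 near.py -33 -90 68; python3 slope.py -150 -40 8
```

```text
t 19.4 p [521.5 -72.1  68.3] r [ 1.548  1.217 -0.063] F [ 1.5  0.4 -1.4] gap 61.786871788308005 q [-0.24  0.3   1.98  0.12  0.52  1.28]
[-28.6 -92.4  68.3]
shift [-4.2  2.5 -0.3] rot [ 0.5  0.2 -0. ]
top label n [38.3 54.2 57. ] u [80.2 83.2 87.5] board n -1.0426734671759945
  dark u [ 69.9  72.4 121.3 123. ] y [-124.4  -64.9] n [ 0.2 32.3 53.1]
scene label n [46.8 57.  58.7] u [57.8 75.1 86.5] board n 0.27841333733286433
  dark u [  3.2  14.8 121.9 123.4] y [-126.5  -62.6] n [ 2.5 30.7 63.2]
wrist label n [56.6 57.4 58.1] u [66.9 80.3 85. ] board n 0.14547051797944022
  dark u [  2.5  14.  119.8 120.7] y [-134.   -51.1] n [ 0.1 46.7 70.7]
```

Contact made (label n≈57, vertical load reduced, 1–2 mm from the lip). Release and retreat.

Call:
jog_arm([
  [[0,0,0,0,0,0],[0,0,0,0,0,0],[0,0,0,0,0,0],[0,0,0,0,0,0]],
], gripper=1)

```text
clock: 20.0
eef_pos: [520.7, -71.9, 67.3]
eef_rot: [1.548, 1.219, -0.062]
wrist_force: [0.5, 0.1, -0.2]
finger_gap: 90.5
```

Call:
jog_arm([
  [[-5,0,14,0,0,0],[-9,0,25,0,0,0],[-13,0,36,0,0,0],[-20,0,40,0,0,0],[-20,0,30,0,0,0]],
])

```text
clock: 20.5
eef_pos: [449.8, -71.1, 211.9]
eef_rot: [1.553, 1.229, -0.057]
wrist_force: [0.2, 0.2, 0.2]
finger_gap: 94.0
```

```bash
echo C; python3 slope.py -150 -40 8; echo P; python3 slope.py 45 140 0; python3 but.py; python3 latch.py
python3 - <<'E'
from loc import *
im,d,p=cam('top'); q=w2s(cloud(d,p).reshape(-1,3)).reshape(d.shape+(3,))
for n,y0,y1 in (('C',-140,-45),('P',50,135)):
    V=cv2.cvtColor(im,cv2.COLOR_BGR2HSV); m=(q[...,1]>y0)&(q[...,1]<y1)&(abs(q[...,0]+20)<75)&((V[...,2]<70))
    print(n,rect(q[m][:,:2]))
i2,_,_=cam('scene'); cv2.imwrite('pics/end.png',np.hstack([cv2.resize(im[110:270,180:380],(400,320)),cv2.resize(i2[140:300,190:390],(400,320))]))
E
```

```text
C
top label n [51.5 55.8 58.3] u [38.1 61.7 84.7] board n -1.0141310696009338
  dark u [ -7.1   4.7 120.8 122.2] y [-123.9  -63.6] n [-0.9 34.7 53.2]
scene label n [48.6 57.2 58.6] u [41.  64.7 85.1] board n 0.22757292252164518
  dark u [  2.7   9.3 122.2 123.1] y [-126.2  -66. ] n [ 2.8 25.3 43.1]
wrist label n [54.3 55.2 56.1] u [37.7 60.4 82.1] board n -2.1104364358759753
  dark u [ -6.7  -1.  116.3 119.4] y [-142.6  -50.6] n [-2.2 36.4 53.1]
P
top label n [38.5 56.  58.5] u [35.6 61.2 85. ] board n -0.5272648217378109
  dark u [ -0.5   1.6 119.4 120.4] y [ 59.2 118.6] n [ 0.7 38.9 55.6]
scene label n [47.9 57.9 59.8] u [34.9 63.  86.2] board n 0.9772199810532172
  dark u [ -0.3  10.1 120.6 122.4] y [ 56.7 116. ] n [ 3.6 32.4 55.3]
wrist label n [57.  57.8 58.7] u [36.4 59.7 81.5] board n 0.5795908036451678
  dark u [ -6.8   1.3 114.7 118.3] y [ 56.6 121.6] n [ 0.3 38.7 56.3]
t 20.8 p [450.4 -71.1 208.8] r [ 1.555  1.232 -0.055] F [ 0.3  0.1 -0.3] gap 93.61984102105822 q [-0.28 -0.08  2.01  0.1   0.88  1.28]
[-99.8 -94.4 208.8]
top orange 12 [ 94.53347968  42.15709728 106.52395425] maxz 109.26415378825205
wall y 251 [-188.63941205 -183.59006599 -181.0990884 ]
scene orange 27 [ 96.00947459  43.27151318 105.68635833] maxz 110.3932359171191
wall y 395 [-190.52118302 -189.64676905 -184.57141841]
t 20.9 p [450.4 -71.1 208.7] r [ 1.556  1.233 -0.055] F [ 0.1 -0.3 -0. ] gap 93.90067172651959 q [-0.28 -0.08  2.01  0.1   0.88  1.28]
tcp in stand [-99.8 -94.3 208.7]
red 201 104 [152.53175537 -14.39471116 145.35531363] theta 1.1406607862702738
C (array([-32.8, -90.3]), array([ 66., 121.]), np.float32(0.7))
P (array([-34.8,  93.3]), array([ 65.9, 117.9]), np.float32(-7.9))
```

View pics/end.png

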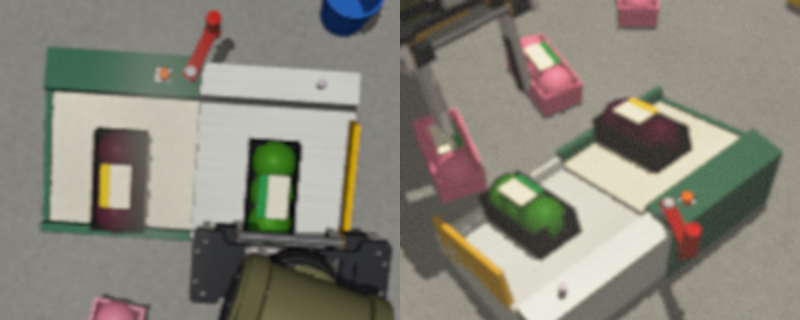

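Run:
```python
from slope import *
from loc import rect
for nm in('top','scene'):
  for k,y0,y1,off in(('C',-140,-45,8),('P',50,135,0)):
    im,q,u,n,b,g=slope(nm,y0,y1,off)
    t=b&(n>28)&(n<70)&(u>-3)&(q[...,1]>y0+5)
    P=np.c_[u[t],q[t][:,1]]; print(nm,k,'tray+top',rect(P))
    l=b&(n>50)&(g[...,2]>120)&(g[...,1]<80); print('  label',rect(np.c_[u[l],q[l][:,1]]))
```

```text
top C tray+top (array([ 61.7, -93.8]), array([ 62.3, 124.3]), np.float32(-0.0))
  label (array([ 60.5, -98.7]), array([23.8, 54.1]), np.float32(0.4))
top P tray+top (array([60.5, 90.2]), array([ 62.3, 123.3]), np.float32(0.0))
  label (array([58.7, 83.7]), array([21.5, 53. ]), np.float32(2.5))
scene C tray+top (array([ 62.9, -94.7]), array([ 63.8, 123.9]), np.float32(0.0))
  label (array([  52.8, -100.4]), array([30.6, 74.8]), np.float32(10.4))
scene P tray+top (array([60.9, 89.3]), array([ 65.1, 124.6]), np.float32(-0.1))
  label (array([48.1, 84.2]), array([25.4, 75.2]), np.float32(-5.1))
```

Both trays are square to the lip (yaw about 0°) with centres at u≈60–62 mm. Handing in.

```bash
python3 -c "
from cell import manip
print(manip.sign_off())"
```

```text
the job is handed in; nothing more can be done
None
```

I did the whole task and handed it in at about 21 s of the 72 s allowed; sign-off gives no verdict.

I swung the red latch back, pushed the extension out until its button clicked up, then set the plums on the fixed half and the courgettes on the extension.

| Last check | Reading | Needed |
|---|---|---|
| Latch | about 1.1 rad | over 0.6 rad |
| Lock button | orange visible, top about 7 mm proud of the housing | over 8 mm of joint travel (fully up is 7 mm proud) |
| Extension | end wall about 126 mm out | over 120 mm |
| Both trays' yaw | about 0° | within 7° |
| Both trays' sideways position | within 5 mm of mid-width | within 57 mm |
| Plum tray centre | 60–61 mm up from the lip | 60 mm, within 7 mm |
| Courgette tray centre | 62–63 mm up from the lip (2–3 mm gap or calibration error) | 60 mm, within 7 mm |
| Label heights | as expected for trays lying flat | flat on the slope |
| Gripper | clear, about 0 N | touching nothing |

**Readings that disagreed:**
- A shadow-affected dark-pixel fit gave the plums -7.9° of yaw. The depth outlines from both cameras gave 0°, and I took those.
- The scene-camera label outlines were also skewed, at 10° and -5°.
- The force barely changed as the plums touched down. I judged their seating from the images instead.

The lemons, sticker roll and cup were never approached. I did not measure them again at the end.

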